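# Probe height gauge under a desktop printer's foot

### The job

Take the gauge blade with the flat upright tab and the tapered nose by its tab, lay it flat on the front of the printer's bed with its nose pointing at the probe, and slide it straight in, nose first, under the small sprung foot until you feel the foot lift and drag on it. Push on until the foot stands on the dark line across the blade, then let go and leave the blade lying flat there, so that I can lock the probe at that height.

Things in the scene. Friction and masses are not known exactly. Their poses are not given: they have to be found in the camera images.
- blade_grip (a point): Centre of the right blade's upright tab (x 30 mm, y 12 mm thick, z from 12 to 57 mm above the blade's underside); pinch it across y. Point 36 mm above the underside. x runs to the nose, z up. Loose aluminium bar 165 x 36 x 12 mm, about 200 g, flat on the table; it reaches 20 mm behind this point, 145 mm ahead; top flat to 120 mm, then tapers to 3 mm thick at the tip.
- blade_line (a point): Middle of the dark line across the right blade's top, 92 mm ahead (+x) of the tab's centre, same axes. Two other aluminium blades of the same outline lie near in any order, untapered, without line or tab: a 5 mm thin one with one round post (would pass under the foot with no drag) and an 18 mm thick one with two posts (would not go under).
- foot (a point): Centre of the underside of the round brass foot (18 mm across) under the printer's orange carriage. x: the way the blade slides, from the printer's front to its back; z up. At rest 8 mm above the dark bed, whose top is 60 mm above the table and reaches 150 mm before the foot, 105 mm to each side. Carriage: from 11 mm before the foot, 53 mm above the bed. Nothing else stands before the foot.
- probe (a joint): How far the foot is lifted, in m: 0 at rest, 0.004 when it stands on the right blade's flat top with the blade flat on the bed, at most 0.012. A spring presses it down with about 2 N at rest, 3.5 N at 0.004; it drags on the blade with a few N. Straight above the foot, the probe's dark round cap (22 mm) shows on top of the carriage, 182 mm above the table; posts 170 mm tall stand 125 mm to its sides.
Not all that is in view belongs to the job. Leave any orange or purple look-alike of the part that bears blade_grip alone.

How it is judged:
On the way:
1. the held blade's nose goes under the foot and lifts it by more than 1.5 mm (value of joint probe above 0.0015 m and contact force between the fingers and blade above 1 N and x of foot in the frame of blade_line above 0 m), for 0.05 s.
At the end, for the whole second after the job is handed in: The right blade lies released and at rest, flat on the bed (within 4 degrees) and within 15 degrees of straight, the sprung foot standing on its top: lifted 2.5 to 6 mm, within 15 mm of the dark line along the blade and 14 mm of the blade's centre line (value of joint probe between 0.0025 and 0.006 m and x of foot in the frame of blade_line between -0.015 and 0.015 m and y of foot in the frame of blade_line between -0.014 and 0.014 m and angle between the x axis of blade_grip and the x axis of foot, either way round below 0.26 rad and angle between blade_grip's own z axis and vertical below 0.07 rad and linear speed of blade below 0.01 m/s); the robot touches nothing.
It also fails if it takes over 38 s, if anything falls off the work surface, if the arm or the gripper's body presses on something with over 40 N, if the wrist force passes 120 N, or if a joint passes its speed limit or range.

### The arm

A 6-joint arm with a two-finger parallel gripper is mounted at the origin on the work surface. World frame = base frame: x ahead of the robot, y to its left, z up, the work surface at z = 0. Lengths are in m, angles in rad, forces in N, time in s.
With the tool pointing down it reaches from about 0.375 to 0.9 m from the base axis. Payload 3.1 kg.
Tool frame: the origin (TCP) lies between the finger pads; the fingertips stand 22 mm ahead of it and the grasp point (between the pads) lies 3 mm ahead of it; z points along the fingers, y is the direction in which the jaws open and shut (so a half turn about z gives the same grasp; the last joint's range is limited). The gripper opens to 87 mm and grips with 3 to 60 N. Pads are 19 mm wide; open, the fingers measure 117 mm over their backs; the gripper's body (75 mm by 190 mm) begins 51 mm behind the grasp point.
Start: joints at [-1.522, 0.527, 1.433, -0, 1.181, -0.178], TCP at [0.141, -0.609, 0.245] pointing down, gripper open.
Joint ranges: [-3.08, 3.08], [-0.75, 2.2], [0.22, 2.44], [-1.43, 4.57], [0, 2.65], [-2.85, 2.85]. Speed limits (rad/s): [2.79, 2.79, 3.14, 3.14, 3.14, 3.14].

### API

Orientations are given as a unit quaternion [x, y, z, w].
In Python, from rig import get_obs, camera, get_calibration, hand_in, search_frame gives the robot as it stands.
- The arm moves only by the shell command python3 -m jog 'ROWS' [FORCE]. ROWS is JSON, a list of rows, each an object with "grip": the closure in counts, from 0 (fully open) to 255 (shut); "travel": the shift along the world's x, y, z in cm, a list of three; "twist": the turn about the world's z in degrees. A call has 1 to 8 rows; each row shifts and turns the commanded pose from where the row before left it; what a row does not reach is not made up. A row lasts 1/10 s, in which the tool goes at most 50 mm and 8.59 degrees, less where a joint would pass 70% of its speed; a pose out of reach is approached as far as the arm can. A call is refused whole if a number of a shift passes 5 or a number of a turn 8.59, either way. A call with a gripper value outside its range is refused whole. The fingers move at their own pace and stop on an object; FORCE is the grip in N (left out, the last holds). Time passes only in rows, so rows that do not move let the fingers close. It gives the time, the measured TCP pose, the force and the opening at its end, in the units of the state.
- get_obs(): the state, without advancing time (a new reading comes with each control period).
- camera(name): name is "scene" or "side" or "wrist"; returns the picture (384x512x3 uint8, red, green, blue); there is no depth.
- get_calibration(name): a dict with "fx", "fy", "cx", "cy" (pixels), "R" (3x3) and "t" (3): a world point X has camera coordinates R X + t; the wrist camera has in their place "T_tool_cam" (4x4, takes a point from camera to tool coordinates, whose origin is the TCP and whose axes are the flange's). Camera axes: x right, y down, z forward; pixel columns grow to the right and rows downward; lengths in m; the calibration is good to about 2 mm. The wrist camera is an equidistant fisheye: a pixel r from the principal point sees the ray r / f radians off the axis. A picture is of the moment at which its call begins: read the wrist's pose just before it. get_calibration takes no time and is no camera call.
- hand_in(): hands the job in, once; it reports no verdict.
Trained networks look in the newest picture that a camera, given by its name, has taken for a name from the list of things; names that differ only in an ending like _2 or _b are one class to them, and where a whole thing is asked for, a point or a joint stands for the part that bears it (a point fixed in the world has none). Each returns a list of dicts, best first, with "p" (0 to 1); they miss things now and then, are a little off and sometimes report something else, mostly with a low value. They report only what shows in the picture. A call takes as long as a camera call. They do not tell look-alikes from the thing itself.
- search_frame(target, camera): "at" ([x, y, z] in m, in world coordinates, good to about 4 mm: the middle of the surface that is visible of it).
The state is a dict: "time": time; "q": joint angles; "joint_velocities": joint speeds; "joint_torque": joint torques, N m; "position": TCP position; "tool_rot": TCP orientation; "ft_force": force on the tool from outside, world axes, zero at the start; "moment": the same for the moment, N m; "grip_width": finger opening in m.
Only numpy, scipy, OpenCV 4.12 (cv2) and the standard library are available. Lean on these libraries where they do the work, as an engineer would, in place of code of your own. Each camera call takes 0.05 s, during which the arm holds its last target. There are 200 camera calls.

## Working session

There is one attempt and no reset: what is moved stays moved. The work goes in short steps, Python scripts to look and compute and a shell command to move; the robot and the scene stay as the last step left them, time stands still between calls to the robot, and variables do not carry over. Pictures are saved under pics/ and viewed, about 8 in all and at most 12, crops included, and the job is handed in when it is done.

```bash
mkdir -p pics
cat > h.py <<'E'
import numpy as np, cv2
from rig import *
from scipy.spatial.transform import Rotation as Ro
def proj(n,X):
    c=get_calibration(n); p=np.array(c["R"])@np.array(X)+np.array(c["t"])
    return np.array([c["fx"]*p[0]/p[2]+c["cx"],c["fy"]*p[1]/p[2]+c["cy"]])
def unproj(n,px,z):
    c=get_calibration(n);R=np.array(c["R"]);t=np.array(c["t"])
    d=R.T@np.array([(px[0]-c["cx"])/c["fx"],(px[1]-c["cy"])/c["fy"],1]);o=-R.T@t
    return o+d*(z-o[2])/d[2]
def save(n,f,crop=None,s=1):
    im=camera(n)[:,:,::-1]
    if crop: im=im[crop[1]:crop[3],crop[0]:crop[2]]
    cv2.imwrite("pics/"+f,cv2.resize(im,None,fx=s,fy=s,interpolation=cv2.INTER_CUBIC))
E
python3 - <<'E'
from h import *
a=camera("scene");b=camera("side")
cv2.imwrite("pics/sc.png",cv2.resize(a[:,:,::-1],None,fx=1.5,fy=1.5))
cv2.imwrite("pics/sd.png",cv2.resize(b[:,:,::-1],None,fx=1.5,fy=1.5))
for n in("scene","side"):
    for t in("blade_grip","blade_line","foot","probe"):
        print(n,t,[(np.round(d["at"],3),round(d["p"],2),proj(n,d["at"]).round()) for d in search_frame(t,n)])
print(get_obs())
E
```

```text
scene blade_grip [(array([0.34 , 0.518, 0.014]), 0.96, array([285., 142.])), (array([0.375, 0.036, 0.013]), 0.94, array([173., 203.])), (array([0.698, 0.021, 0.011]), 0.9, array([254., 271.])), (array([0.337, 0.257, 0.014]), 0.89, array([227., 168.])), (array([0.55 , 0.268, 0.014]), 0.79, array([281., 198.]))]
scene blade_line [(array([0.554, 0.265, 0.011]), 0.86, array([281., 199.])), (array([0.341, 0.526, 0.01 ]), 0.74, array([287., 142.])), (array([0.368, 0.039, 0.011]), 0.61, array([173., 202.])), (array([0.335, 0.255, 0.012]), 0.59, array([226., 169.])), (array([0.696, 0.023, 0.012]), 0.57, array([253., 270.]))]
scene foot [(array([ 0.649, -0.234,  0.184]), 0.73, array([129., 255.]))]
scene probe [(array([ 0.645, -0.236,  0.181]), 0.45, array([127., 255.]))]
side blade_grip [(array([0.674, 0.049, 0.009]), 0.95, array([208., 190.])), (array([0.542, 0.28 , 0.014]), 0.9, array([220., 247.])), (array([0.318, 0.274, 0.014]), 0.6, array([304., 264.])), (array([0.336, 0.524, 0.015]), 0.6, array([269., 349.])), (array([0.36 , 0.046, 0.014]), 0.59, array([305., 207.]))]
side blade_line [
[... 248 characters left out ...]

side probe []
{'time': 0.5, 'q': array([-1.52248051e+00,  5.27568979e-01,  1.43278275e+00, -1.31660872e-05,
        1.18139006e+00, -1.78483916e-01]), 'joint_velocities': array([-0.00047859, -0.00088567, -0.00182519,  0.00052617,  0.00031503,
       -0.00150494]), 'joint_torque': array([-1.49784037e-04, -4.39603043e+01, -1.76790994e+01,  6.34099497e-02,
        5.14964957e-02, -4.75680747e-05]), 'position': array([ 0.14056957, -0.6089191 ,  0.24447958]), 'tool_rot': array([ 9.93576837e-01,  1.13159463e-01, -1.22731027e-06, -7.48069638e-05]), 'ft_force': array([ 0.01992081,  0.08671645, -0.81613873]), 'moment': array([-0.0117875 ,  0.01186252,  0.04572426]), 'grip_width': 0.0869518222389099}
```

View pics/sc.png

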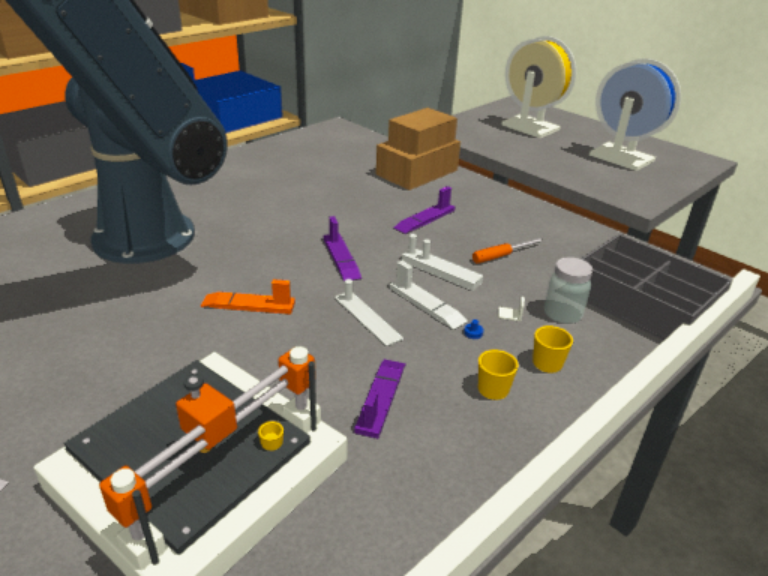

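View pics/sd.png

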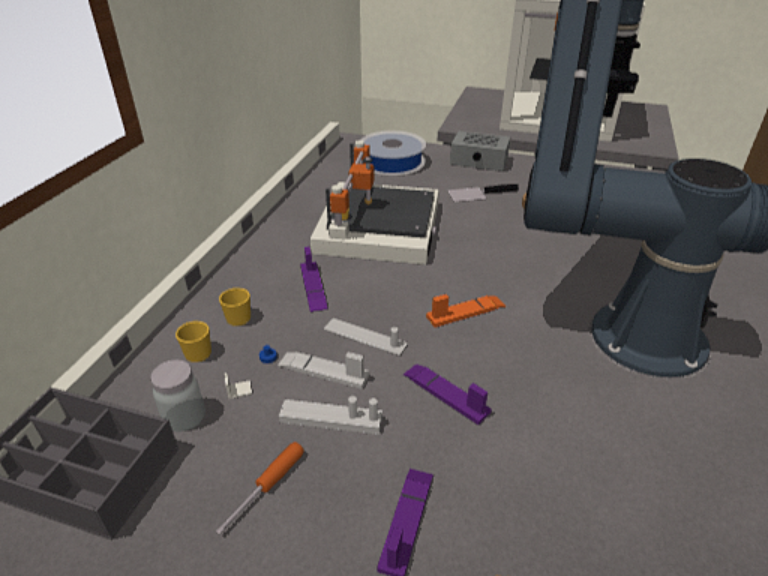

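The candidates are the orange one at scene (250,300), the purple ones at (340,250), (425,212) and (380,398), and three aluminium ones: (368,312) with one round post, (440,265) with two posts, and (428,300) with a flat tab, taper and line. The last one fits. I'll confirm it in a crop and measure the printer's axes.

Run:
```python
from h import *
a=camera("scene")[:,:,::-1];b=camera("side")[:,:,::-1]
A=cv2.resize(a[160:230,215:330],None,fx=5,fy=5,interpolation=2)[:, :570]
B=cv2.resize(a[225:385,20:235],None,fx=3.7,fy=3.7,interpolation=2)
C=cv2.resize(b[220:290,180:295],None,fx=5,fy=5,interpolation=2)
cv2.imwrite("pics/c1.png",np.vstack([A,C[:,:570]])[:, :]);cv2.imwrite("pics/c2.png",B)
for px in [(210,360),(68,440),(180,543),(308,440)]: print("bed",unproj("scene",np.array(px)/1.5,.06).round(3))
for px in [(193,382)]: print("cap",unproj("scene",np.array(px)/1.5,.182).round(3))
for px in [(123,478),(298,354)]: print("post",unproj("scene",np.array(px)/1.5,.170).round(3))
```

```text
bed [ 0.497 -0.135  0.06 ]
bed [ 0.51 -0.35  0.06]
bed [ 0.734 -0.319  0.06 ]
bed [ 0.713 -0.124  0.06 ]
cap [ 0.647 -0.233  0.182]
post [ 0.709 -0.35   0.17 ]
post [ 0.676 -0.106  0.17 ]
```

View pics/c1.png

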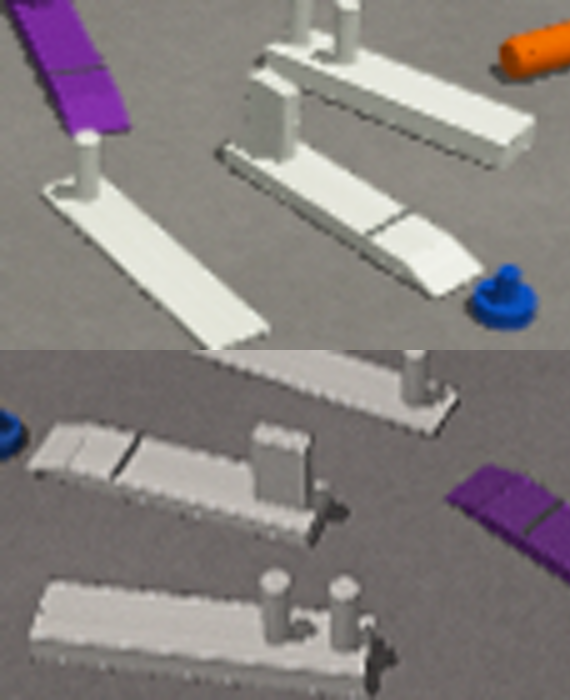

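View pics/c2.png

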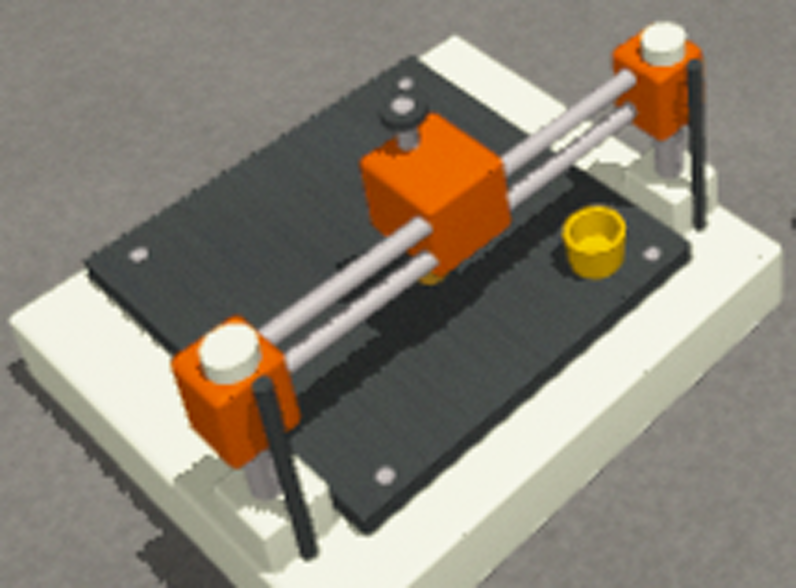

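Run:
```python
from h import *
f=lambda p:np.array(p)/3.7+[20,225]
u=lambda n,p,z:unproj(n,p,z)[:2].round(4)
P=[u("scene",f(p),.06) for p in [(413,57),(90,262),(368,530),(690,250)]];print("bed",P)
for i in range(4):
    d=P[(i+1)%4]-P[i];print(np.linalg.norm(d),np.degrees(np.arctan2(d[1],d[0]))%90)
print("cap",u("scene",f((402,104)),.182))
p=[u("scene",f(p),.17) for p in [(230,340),(665,32)]];d=p[1]-p[0];print("posts",p,np.linalg.norm(d),np.degrees(np.arctan2(d[1],d[0])),(p[0]+p[1])/2)
for n,o,l,t in[("scene",(215,160),(390,222),(272,78)),("side",(180,220),(127,106),(283,80))]:
    L=u(n,np.array(l)/5+o,.012);T=u(n,np.array(t)/5+o,.057);d=L-T
    print(n,L,T,np.linalg.norm(d),np.degrees(np.arctan2(d[1],d[0])))
o=get_obs();print(o["position"],Ro.from_quat(o["tool_rot"]).as_matrix().round(3),get_calibration("wrist"))
```

```text
bed [array([ 0.4856, -0.1495]), array([ 0.515 , -0.3542]), array([ 0.7436, -0.3253]), array([ 0.7127, -0.1214])]
0.20680050773632064 8.173202501578857
0.23041955212177637 7.205206330850489
0.2062280776228106 8.617312984823613
0.22883185966993322 7.05358688139205
cap [ 0.6432 -0.2315]
posts [array([ 0.7061, -0.3482]), array([ 0.6718, -0.1005])] 0.25006355192230634 97.88383765399797 [ 0.68895 -0.22435]
scene [0.5913 0.2722] [0.4968 0.2751] 0.09454448688315996 -1.7577315422277036
side [0.5875 0.2705] [0.4966 0.2704] 0.09090005500548394 0.06303163520264499
[ 0.14056481 -0.6089739   0.24456921] [[ 0.974  0.225  0.   ]
 [ 0.225 -0.974 -0.   ]
 [ 0.     0.    -1.   ]] {'fx': 297.3186396354542, 'fy': 297.3186396354542, 'cx': 255.6929532506247, 'cy': 191.33940363668563, 'T_tool_cam': array([[-1.47427497e-04, -9.59947961e-01, -2.80178318e-01,
         7.62931234e-02],
       [ 9.99999539e-01, -4.07294694e-04,  8.69283119e-04,
        -7.73040450e-04],
       [-9.48581700e-04, -2.80178061e-01,  9.59947579e-01,
        -1.40503549e-01],
       [ 0.00000000e+00,  0.00000000e+00,  0.00000000e+00,
         1.00000000e+00]])}
```

Confirmed: the blade with the tab, taper and line lies at tab ≈ (0.497, 0.273) with yaw ≈ -1°. The printer's front faces the robot with yaw ≈ 7.7° and the foot at ≈ (0.645, -0.232). Moving above the blade.

```bash
python3 -m jog '[{"grip":0,"travel":[3.7,3,0],"twist":-2},{"grip":0,"travel":[3.7,3,0],"twist":-2},{"grip":60,"travel":[3.7,3,0],"twist":-2},{"grip":130,"travel":[3.7,3,0],"twist":-2},{"grip":130,"travel":[3.7,3,0],"twist":-2},{"grip":130,"travel":[3.7,3,0],"twist":-2},{"grip":130,"travel":[3.7,3,0],"twist":-2},{"grip":130,"travel":[0.6,4.5,0],"twist":0}]' 20
python3 -m jog '[{"grip":130,"travel":[0.65,4.5,0],"twist":0},{"grip":130,"travel":[0.65,4.5,0],"twist":0},{"grip":130,"travel":[0.65,4.5,0],"twist":0},{"grip":130,"travel":[0.65,4.5,0],"twist":0},{"grip":130,"travel":[0.65,4.5,0],"twist":0},{"grip":130,"travel":[0.65,4.5,0],"twist":0},{"grip":130,"travel":[0.65,4.5,0],"twist":0},{"grip":130,"travel":[0.65,4.5,0],"twist":0}]'
python3 -m jog '[{"grip":130,"travel":[0.65,4.5,0],"twist":0},{"grip":130,"travel":[0.65,4.5,-1],"twist":0},{"grip":130,"travel":[0.65,4.5,-1],"twist":0},{"grip":130,"travel":[0.65,4.5,-1],"twist":0},{"grip":130,"travel":[0.65,4.5,-1],"twist":0},{"grip":130,"travel":[0.65,4.5,-1],"twist":0},{"grip":130,"travel":[0,0,0],"twist":0},{"grip":130,"travel":[0,0,0],"twist":0}]'
cat >> h.py <<'E'
def wproj_setup():
    o=get_obs(); c=get_calibration("wrist"); R=Ro.from_quat(o["tool_rot"]).as_matrix(); T=np.array(c["T_tool_cam"])
    return c, R@T[:3,:3], R@T[:3,3]+np.array(o["position"])
def wunproj(s,px,z):
    c,R,o=s; v=np.array([px[0]-c["cx"],px[1]-c["cy"]]);r=np.hypot(*v);th=r/c["fx"]
    d=R@np.r_[v/r*np.sin(th),np.cos(th)]; return (o+d*(z-o[2])/d[2])
def wproj(s,X):
    c,R,o=s; p=R.T@(np.array(X)-o); n=np.hypot(p[0],p[1]); return np.array([c["cx"],c["cy"]])+p[:2]/n*np.arctan2(n,p[2])*c["fx"]
E
python3 - <<'E'
from h import *
s=wproj_setup();save("wrist","w1.png",None,1.5)
o=get_obs();print(o["time"],o["position"],Ro.from_quat(o["tool_rot"]).as_euler("ZYX",degrees=True),o["grip_width"])
for t in("blade_grip","blade_line"):print([(np.round(d["at"],3),round(d["p"],2)) for d in search_frame(t,"wrist")])
E
```

```text
time: 1.4
position: [0.4096, -0.3548, 0.2451]
tool_rot: [1.0, -0.008, 0.002, 0.002]
ft_force: [-0.3, 0.4, 0.2]
grip_width: 0.0477
time: 2.2
position: [0.4578, 0.0078, 0.2449]
tool_rot: [1.0, -0.009, 0.001, 0.0]
ft_force: [1.5, -0.4, -1.3]
grip_width: 0.0423
time: 3.0
position: [0.4961, 0.2769, 0.1941]
tool_rot: [1.0, -0.007, -0.0, 0.0]
ft_force: [0.3, -0.4, -0.4]
grip_width: 0.0427
3.05 [0.49616999 0.27585786 0.19439057] [-9.52336669e-01  3.83998968e-02  1.79958814e+02] 0.04297058802772732
[(array([0.345, 0.252, 0.016]), 0.86), (array([0.334, 0.012, 0.008]), 0.76), (array([0.561, 0.269, 0.011]), 0.67), (array([0.669, 0.055, 0.013]), 0.57), (array([0.34 , 0.546, 0.015]), 0.5)]
[(array([0.341, 0.257, 0.01 ]), 0.86), (array([0.558, 0.273, 0.009]), 0.79), (array([0.33 , 0.013, 0.011]), 0.76), (array([0.668, 0.05 , 0.01 ]), 0.56)]
```

View pics/w1.png

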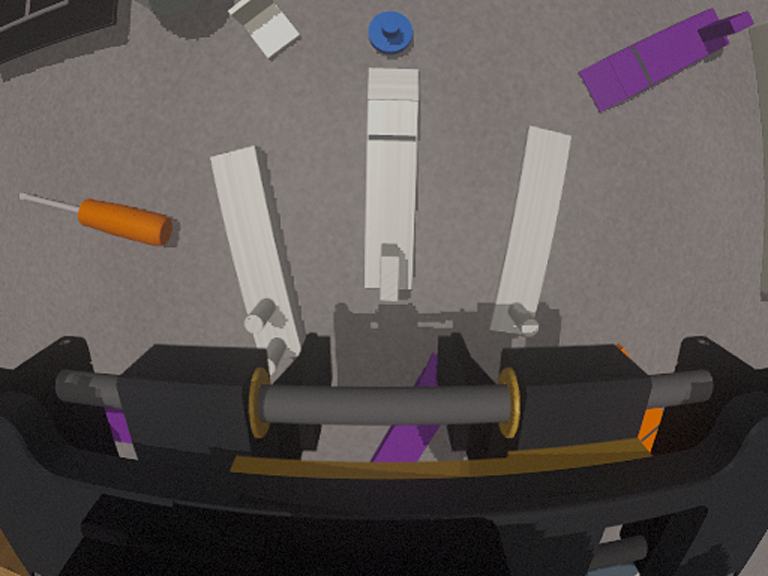

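Run:
```python
from h import *
s=wproj_setup()
u=lambda p,z:wunproj(s,np.array(p)/1.5,z)[:2].round(4)
print("tab",u((389,258),.057),u((389,278.5),.057),u((389,299),.057),"line",u((392,137),.012),"tip",u((393.5,68),.003))
print("posts",u((258,322),.057),u((524,327),.057), "bladeedges",u((366,200),.012),u((417,200),.012))
o=get_obs();print(o["position"])
```

```text
tab [0.5107 0.2714] [0.4971 0.2716] [0.4832 0.2719] line [0.5895 0.2673] tip [0.6424 0.2651]
posts [0.4682 0.3618] [0.4607 0.1784] bladeedges [0.5442 0.2869] [0.5435 0.25  ]
[0.49650981 0.27488214 0.19483557]
```

```bash
python3 -m jog '[{"grip":130,"travel":[0,-0.4,-3],"twist":-1.4},{"grip":130,"travel":[0,0,-4],"twist":0},{"grip":130,"travel":[0,0,-4],"twist":0},{"grip":130,"travel":[0,0,-2.6],"twist":0},{"grip":130,"travel":[0,0,-1.5],"twist":0},{"grip":130,"travel":[0,0,-0.5],"twist":0},{"grip":130,"travel":[0,0,0],"twist":0},{"grip":130,"travel":[0,0,0],"twist":0}]' 30
python3 -m jog '[{"grip":255,"travel":[0,0,0],"twist":0},{"grip":255,"travel":[0,0,0],"twist":0},{"grip":255,"travel":[0,0,0],"twist":0},{"grip":255,"travel":[0,0,0],"twist":0},{"grip":255,"travel":[0,0,0],"twist":0},{"grip":255,"travel":[0,0,0],"twist":0}]'
```

```text
time: 3.95
position: [0.4977, 0.2721, 0.0399]
tool_rot: [1.0, -0.021, 0.001, -0.0]
ft_force: [0.6, -0.1, 0.4]
grip_width: 0.0427
time: 4.55
position: [0.4967, 0.2722, 0.0388]
tool_rot: [1.0, -0.021, 0.0, -0.0]
ft_force: [-0.8, 0.6, 2.0]
grip_width: 0.0115
```

```bash
python3 -m jog '[{"grip":255,"travel":[0,0,1],"twist":0},{"grip":255,"travel":[0,0,2],"twist":0},{"grip":255,"travel":[0,0,3],"twist":0},{"grip":255,"travel":[0,0,3],"twist":0},{"grip":255,"travel":[0,0,2],"twist":0},{"grip":255,"travel":[0,-1,1],"twist":0},{"grip":255,"travel":[-0.2,-2,0],"twist":0.5},{"grip":255,"travel":[-0.2,-3,0],"twist":0.5}]' 45
python3 -m jog '[{"grip":255,"travel":[-0.2,-4,0],"twist":1},{"grip":255,"travel":[-0.2,-4,0],"twist":1},{"grip":255,"travel":[-0.2,-4,0],"twist":1},{"grip":255,"travel":[-0.2,-4,0],"twist":1},{"grip":255,"travel":[-0.2,-4,0],"twist":1},{"grip":255,"travel":[-0.2,-4,0],"twist":1},{"grip":255,"travel":[-0.2,-4,0],"twist":1},{"grip":255,"travel":[-0.2,-4,0],"twist":1}]'
python3 -m jog '[{"grip":255,"travel":[-0.2,-4,0],"twist":1},{"grip":255,"travel":[-0.2,-4,0],"twist":0},{"grip":255,"travel":[-0.1,-3,0],"twist":0},{"grip":255,"travel":[0,-2,0],"twist":0},{"grip":255,"travel":[0,-1.7,0],"twist":0},{"grip":255,"travel":[0,0,0],"twist":0},{"grip":255,"travel":[0,0,0],"twist":0}]'
python3 - <<'E'
from h import *
s=wproj_setup();w=camera("wrist")[:,:,::-1];a=camera("side")[:,:,::-1]
cv2.imwrite("pics/w2.png",np.vstack([cv2.resize(w[0:260,90:430],None,fx=1.7,fy=1.7),cv2.resize(a[80:180,180:320],(578,158*0+150))]))
o=get_obs();print(o["time"],o["position"],Ro.from_quat(o["tool_rot"]).as_euler("ZYX",degrees=True),o["grip_width"])
for t in("blade_line","foot","probe"):print([(np.round(d["at"],3),round(d["p"],2)) for d in search_frame(t,"wrist")])
E
```

```text
time: 5.35
position: [0.492, 0.2117, 0.1587]
tool_rot: [1.0, -0.011, 0.0, 0.0]
ft_force: [-0.3, -0.4, -1.3]
grip_width: 0.012
time: 6.15
position: [0.4751, -0.1098, 0.1581]
tool_rot: [0.998, 0.058, -0.001, -0.0]
ft_force: [0.4, 0.2, -1.9]
grip_width: 0.0117
time: 6.85
position: [0.4708, -0.2542, 0.1581]
tool_rot: [0.998, 0.066, -0.001, -0.001]
ft_force: [-0.1, 0.6, -0.7]
grip_width: 0.0116
6.95 [ 0.47097314 -0.25340102  0.15825706] [ 7.65586810e+00  6.89826837e-02 -1.79900684e+02] 0.011968870996150823
[(array([ 0.54 , -0.246,  0.129]), 0.98), (array([0.652, 0.074, 0.011]), 0.78), (array([0.386, 0.056, 0.012]), 0.59)]
[]
[]
```

View pics/w2.png

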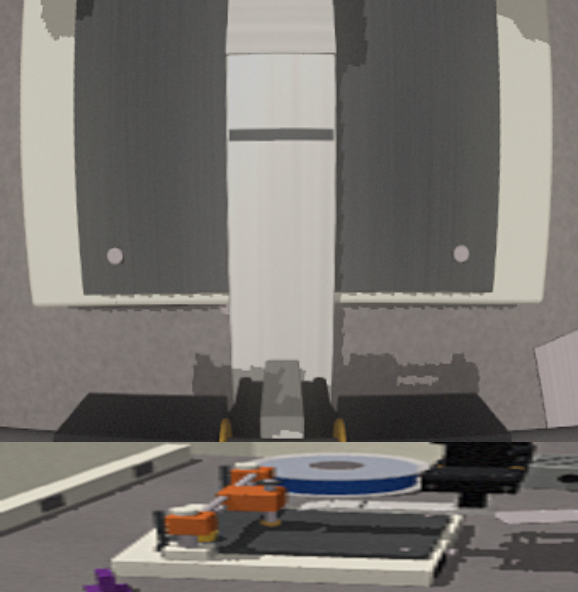

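Run:
```python
from h import *
s=wproj_setup()
u=lambda p,z:wunproj(s,np.array(p)/1.7+[90,0],z)[:2]
zb=.158-.039+.012
A,B=u((115,256),.061),u((461,254),.061);C,D=u((82,294),.06),u((493,292),.06);L=u((281.5,134),zb);E1,E2=u((75,20),.06),u((499,20),.06)
T1,T2=u((230,300),zb),u((332,300),zb); S=u((281.5,53),zb)
deg=lambda d:np.degrees(np.arctan2(d[1],d[0]))
print(A,B,(A+B)/2,deg(A-B)-90);print(C,D,(C+D)/2,deg(C-D)-90);print("edges",E1,E2,"dirs",deg(E1-C),deg(E2-D),"mid dir",deg((E1+E2)-(C+D)))
P=get_obs()["position"][:2];print("line",L,deg(L-P),np.linalg.norm(L-P),"rear mid",(T1+T2)/2,"shoulder",S,deg(S-P))
for y in(7.0,7.7,8.2):
    d=np.array([np.cos(np.radians(y)),np.sin(np.radians(y))]);print("foot",(C+D)/2+.15*d,(A+B)/2)
```

```text
[ 0.50233549 -0.166251  ] [ 0.52631385 -0.33522574] [ 0.51432467 -0.25073837] 8.076632821180624
[ 0.48068669 -0.14897016] [ 0.50994513 -0.35752563] [ 0.49531591 -0.25324789] 7.985958959804009
edges [ 0.62053651 -0.1295663 ] [ 0.64975071 -0.33867043] dirs 7.899232181737525 7.680976870871804 mid dir 7.7901502247394205
line [ 0.56272706 -0.24077003] 8.067769093709973 0.0921433628395005 rear mid [ 0.50727714 -0.24806285] shoulder [ 0.59029911 -0.23705551] 7.976155292887434
foot [ 0.64419783 -0.23496749] [ 0.51432467 -0.25073837]
foot [ 0.64396339 -0.23314996] [ 0.51432467 -0.25073837]
foot [ 0.64378234 -0.23185355] [ 0.51432467 -0.25073837]
```

```bash
python3 -m jog '[{"grip":255,"travel":[0,-0.3,-2],"twist":0},{"grip":255,"travel":[0,0,-2],"twist":0},{"grip":255,"travel":[0,0,-1],"twist":0},{"grip":255,"travel":[0,0,-0.5],"twist":0},{"grip":255,"travel":[0,0,0],"twist":0},{"grip":255,"travel":[0,0,0],"twist":0}]'
python3 -m jog '[{"grip":255,"travel":[0,0,-0.15],"twist":0},{"grip":255,"travel":[0,0,0],"twist":0},{"grip":255,"travel":[0,0,0],"twist":0}]'
python3 -m jog '[{"grip":255,"travel":[0,0,-0.15],"twist":0},{"grip":255,"travel":[0,0,0],"twist":0},{"grip":255,"travel":[0,0,0],"twist":0}]'
python3 -m jog '[{"grip":255,"travel":[0,0,-0.1],"twist":0},{"grip":255,"travel":[0,0,0],"twist":0},{"grip":255,"travel":[0,0,0],"twist":0}]'
```

```text
time: 7.7
position: [0.472, -0.2581, 0.104]
tool_rot: [0.998, 0.066, 0.0, 0.0]
ft_force: [-0.4, -0.9, -0.9]
grip_width: 0.0114
time: 8.0
position: [0.4717, -0.2581, 0.1024]
tool_rot: [0.998, 0.066, 0.0, 0.0]
ft_force: [0.1, 0.3, -1.4]
grip_width: 0.0118
time: 8.3
position: [0.4715, -0.2579, 0.1005]
tool_rot: [0.998, 0.066, -0.0, -0.0]
ft_force: [-0.1, -0.0, -1.8]
grip_width: 0.0119
time: 8.6
position: [0.4715, -0.2579, 0.0995]
tool_rot: [0.998, 0.066, -0.0, -0.0]
ft_force: [0.3, -0.4, -2.3]
grip_width: 0.0118
```

```bash
python3 -m jog '[{"grip":255,"travel":[0,0,-0.08],"twist":0},{"grip":255,"travel":[0,0,0],"twist":0},{"grip":255,"travel":[0,0,0],"twist":0}]'
python3 -m jog '[{"grip":255,"travel":[0.5,0.07,0],"twist":0},{"grip":255,"travel":[0.5,0.07,0],"twist":0},{"grip":255,"travel":[0.5,0.07,0],"twist":0},{"grip":255,"travel":[0,0,0],"twist":0}]'
python3 - <<'E'
from h import *
o=get_obs();print(o["ft_force"],o["moment"]);a=camera("side")[:,:,::-1];w=camera("wrist")[:,:,::-1]
cv2.imwrite("pics/s3.png",np.vstack([cv2.resize(a[95:175,190:310],(720,480),interpolation=2)]))
E
```

```text
time: 8.9
position: [0.4716, -0.258, 0.0988]
tool_rot: [0.998, 0.066, 0.0, 0.0]
ft_force: [0.5, 0.3, -1.0]
grip_width: 0.0116
time: 9.3
position: [0.4877, -0.256, 0.0988]
tool_rot: [0.998, 0.067, 0.001, 0.0]
ft_force: [0.6, -0.2, 0.2]
grip_width: 0.0116
[ 0.62700189 -0.16530705  0.15196134] [ 0.03240003 -0.09566843  0.02461541]
```

View pics/s3.png

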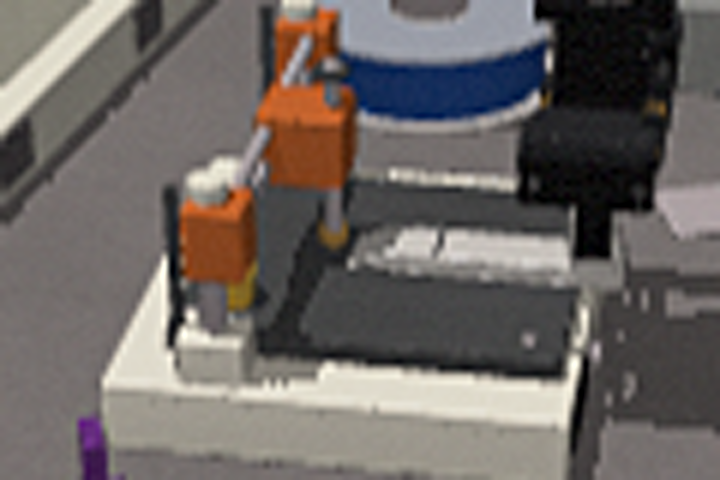

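```bash
python3 -m jog '[{"grip":255,"travel":[0.5,0.08,0],"twist":0},{"grip":255,"travel":[0.5,0.08,0],"twist":0},{"grip":255,"travel":[0.5,0.08,0],"twist":0},{"grip":255,"travel":[0,0,0],"twist":0}]'
python3 -m jog '[{"grip":255,"travel":[0.5,0.08,0],"twist":0},{"grip":255,"travel":[0.5,0.08,0],"twist":0},{"grip":255,"travel":[0.5,0.08,0],"twist":0},{"grip":255,"travel":[0,0,0],"twist":0}]'
python3 -m jog '[{"grip":255,"travel":[0.5,0.08,0],"twist":0},{"grip":255,"travel":[0.5,0.08,0],"twist":0},{"grip":255,"travel":[0.5,0.08,0],"twist":0},{"grip":255,"travel":[0,0,0],"twist":0}]'
python3 - <<'E'
from h import *
o=get_obs();print(o["ft_force"],o["moment"],Ro.from_quat(o["tool_rot"]).as_euler("ZYX",degrees=True));s=wproj_setup();a=camera("side")[:,:,::-1];w=camera("wrist")[:,:,::-1]
cv2.imwrite("pics/s4.png",np.vstack([cv2.resize(a[95:175,190:310],(600,400),interpolation=2)[50:300],cv2.resize(w[0:240,90:430],(480,339))[:, :].repeat(1,1) if 0 else cv2.resize(w[0:200,80:430],(600,343))]))
E
```

```text
time: 9.8
position: [0.5027, -0.2535, 0.0988]
tool_rot: [0.998, 0.066, 0.001, 0.0]
ft_force: [0.5, -0.8, -1.0]
grip_width: 0.0117
time: 10.2
position: [0.5158, -0.2507, 0.0988]
tool_rot: [0.998, 0.067, -0.001, -0.0]
ft_force: [-3.8, 0.2, 1.5]
grip_width: 0.0119
time: 10.6
position: [0.531, -0.2483, 0.0988]
tool_rot: [0.998, 0.066, -0.001, -0.0]
ft_force: [-4.0, -0.2, 2.4]
grip_width: 0.0116
[-4.04423526 -0.20821373  2.42831887] [-0.08410167  0.54027639  0.05389753] [ 7.62374703e+00  9.31693287e-02 -1.79950757e+02]
```

View pics/s4.png

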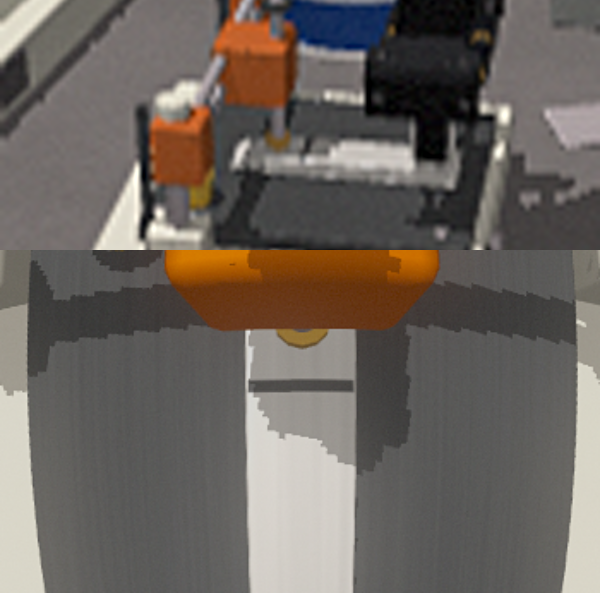

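The side view shows the foot standing on the blade. The wrist view shows the brass foot centred laterally (300,340), with its front edge about 13 mm beyond the line (300,385), so about 22 mm is left. The drag is about 4 N.

```bash
python3 -m jog '[{"grip":255,"travel":[0.5,0.07,0],"twist":0},{"grip":255,"travel":[0.5,0.07,0],"twist":0},{"grip":255,"travel":[0.5,0.07,0],"twist":0},{"grip":255,"travel":[0.5,0.07,0],"twist":0},{"grip":255,"travel":[0.2,0.02,0],"twist":0},{"grip":255,"travel":[0,0,0],"twist":0},{"grip":255,"travel":[0,0,0],"twist":0}]'
python3 - <<'E'
from h import *
s=wproj_setup();o=get_obs();print(o["ft_force"],o["moment"]);a=camera("side")[:,:,::-1];w=camera("wrist")[:,:,::-1]
cv2.imwrite("pics/s5.png",np.vstack([cv2.resize(a[95:175,190:310],(720,480),interpolation=2)[60:310],cv2.resize(w[0:120,150:360],(720,411)[:2],interpolation=2)[:340]]))
E
```

```text
time: 11.4
position: [0.5528, -0.2455, 0.0988]
tool_rot: [0.998, 0.066, -0.001, -0.0]
ft_force: [-5.4, -0.8, 3.8]
grip_width: 0.0119
[-5.38699344 -0.80907015  3.75917308] [-0.10271645  0.64621246  0.01385915]
```

View pics/s5.png

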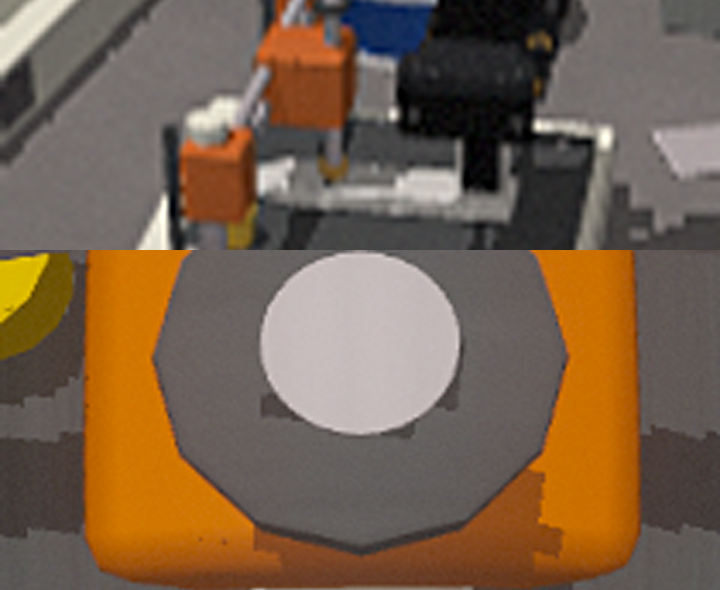

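Run:
```python
from h import *
s=wproj_setup();p=get_obs()["position"]
k=3.4286
for z in(.182,.186,.19):
    c=wunproj(s,(150+360/k,(352-250)/k),z);d=(c-p)[:2];y=np.radians(7.8);e=np.array([np.cos(y),np.sin(y)])
    a,b=(wunproj(s,(150+q/k,(352-250)/k),z) for q in(153,567))
    print(z,c,"along",d@e,"lat",e[0]*d[1]-e[1]*d[0],"capdia",np.linalg.norm(a-b))
```

```text
0.182 [ 0.64342026 -0.23270177  0.182     ] along 0.09152528324554128 lat 0.00039722210730826907 capdia 0.023155901223411164
0.186 [ 0.64237477 -0.23284961  0.186     ] along 0.09046940757821077 lat 0.00039263336233249894 capdia 0.02153528435607784
0.19 [ 0.64132929 -0.23299746  0.19      ] along 0.08941353191088015 lat 0.0003880446173567427 capdia 0.01991466748874444
```

The cap seen from above puts the foot 90.5–91.5 mm ahead of the tab (target 92) and 0.4 mm off the centre line. Releasing.

```bash
python3 -m jog '[{"grip":200,"travel":[0,0,0],"twist":0},{"grip":130,"travel":[0,0,0],"twist":0},{"grip":130,"travel":[0,0,0],"twist":0},{"grip":130,"travel":[0,0,0],"twist":0},{"grip":130,"travel":[0,0,0],"twist":0}]'
python3 -m jog '[{"grip":130,"travel":[0,0,0.5],"twist":0},{"grip":130,"travel":[0,0,2],"twist":0},{"grip":130,"travel":[0,0,3],"twist":0},{"grip":130,"travel":[0,0,3],"twist":0},{"grip":130,"travel":[-2,0,3],"twist":0},{"grip":130,"travel":[-4,0,1],"twist":0},{"grip":130,"travel":[-4,0,0],"twist":0},{"grip":130,"travel":[0,0,0],"twist":0}]'
python3 - <<'E'
from h import *
s=wproj_setup();o=get_obs();print(o["position"],o["ft_force"]);a=camera("side")[:,:,::-1];w=camera("wrist")[:,:,::-1];c=camera("scene")[:,:,::-1]
cv2.imwrite("pics/s6.png",np.vstack([np.hstack([cv2.resize(a[95:175,200:320],(390,260),interpolation=2),cv2.resize(c[225:365,20:230],(390,260),interpolation=2)]),cv2.resize(w[0:220,30:480],(780,381))[:330]]))
E
```

```text
time: 12.0
position: [0.5538, -0.2457, 0.0987]
tool_rot: [0.998, 0.066, 0.0, 0.0]
ft_force: [0.5, 0.9, 0.4]
grip_width: 0.0395
time: 12.8
position: [0.4486, -0.2437, 0.2241]
tool_rot: [0.998, 0.065, -0.002, -0.002]
ft_force: [0.2, 0.3, 0.9]
grip_width: 0.0426
[ 0.44860878 -0.24366577  0.2240713 ] [0.19554957 0.30381091 0.86800053]
```

View pics/s6.png

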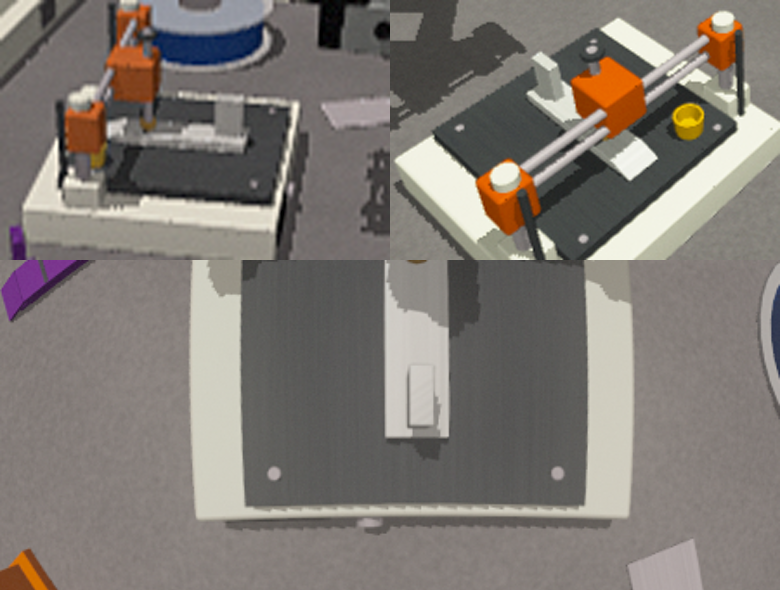

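Run:
```python
from h import *
s=wproj_setup();k=780/450
print(wunproj(s,(30+421/k,(395-260)/k),.117), get_obs()["joint_velocities"].round(3))
hand_in()
```

```text
[ 0.55606819 -0.24665939  0.117     ] [ 0.01   0.02  -0.026  0.001 -0.001 -0.   ]
the job is handed in; nothing more can be done
```

I gripped the aluminium blade with the flat tab, tapered nose and dark line by its tab and laid it on the front of the bed. I then slid it straight in under the foot and let go. The job was handed in at about 13 s of the 38 s allowed.

- **Lift and drag:** drag on the held blade rose from under 1 N to about 4–5 N. The pictures showed the foot riding up the taper and standing on the blade's top. I could not read the probe joint, so the lift itself is not measured.
- **Position before release:** the probe's cap, seen from above, put the foot about 91 mm ahead of the tab (target 92 mm). It was 0.4 mm off the centre line, with the blade within about 1° of straight.
- **After release:** the pictures showed the blade lying flat and straight under the foot, with the gripper clear. One last measurement put the tab at (0.556, -0.247), about 2–3 mm further along than the tool reading at release. That would leave the foot within about 4 mm of the line.
- **Not confirmed:** the foot and carriage hid the dark line in the last picture, so I worked out the foot-on-line position and did not see it directly.

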